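# Stow the cordless engraver in its charging cradle

### The job

Put the cordless engraver back on charge: take it from its wooden bench rest, hold it level above the cradle with its flat tail towards the hood but still clear of it, and press it gently down until it snaps into both spring clips and sits on their bottoms. Then slide it lengthwise, tail first, under the hood until it comes up against the stop, let go and leave it there. How high the clips are set and how deep the stop sits can only be found by feel, so never force it: the cradle is light plastic and breaks at about 30 N. Leave the other things on the bench alone.

Things in the scene. Friction and masses are not known exactly. Their poses are not given: they have to be found in the camera images.
- engraver_mid (a point): Cordless engraver, loose: aluminium barrel 20 mm thick, 160 mm long, about 140 g, black tapering nose. Point on the barrel's axis near its middle, where to grasp. x runs along it to the nose: flat tail end 80 mm behind (-x), barrel's front end 80 mm ahead, nose tip 110 mm ahead. At the start it lies level in the rest, nose away from the robot within about 0.5 rad.
- rest: Wooden bench rest, fixed: base 150 x 60 x 6 mm, two notched uprights 12 mm thick at x = +58 and -58 mm, 45 mm high; between them the barrel can be grasped from above. Origin at the centre of its underside on the table, x along the engraver, whose axis lies 40 mm above the table.
- cradle: Charging cradle, fixed: dark steel foot plate 200 x 85 x 8 mm with a grey plastic carriage bearing two upward-opening steel C-clips and a hood. Origin on the table midway between the clips; x runs along the clips' axis, away from the hood. Clips at x = +52 and -52 mm, each 14 mm long; their axis is level, parallel to x, over y = 0. Between them fingers have 90 mm, free to 30 mm below the axis.
- clips_mid (a point): Point midway between the clips, 65 mm above the table, axes as the cradle. The axis of a seated barrel is within 10 mm above or below it: the carriage is clamped at an unmeasured height, 55 to 75 mm above the table. Clip ears reach 19 mm above the seated axis. Lips stop a barrel about 17 mm above its seat; pushing past takes 6 to 12 N for both clips, then resistance drops until the rigid seats.
- hood_mouth (a point): Centre of the hood's mouth at mid height, at x = -70 mm on the cradle; axes as the cradle. Hood: box 26 mm wide and high inside, centred on the clips' axis, open to +x, roof to 18 mm above the axis, 33 mm deep. In it a rigid stop is clamped at an unmeasured depth, 10 to 26 mm behind the mouth: fully home, the engraver's mid point is 0 to 16 mm from clips_mid towards the hood. Sliding drag 1 to 4 N.
- rear_pin (a joint): Brass charging pin in the seat of the clip nearer the hood: 0 = out (4 mm proud of the seat), 0.004 m = fully pressed down by a seated barrel. Light spring, under 0.5 N.
- front_pin (a joint): The same pin in the seat of the clip away from the hood, 0 to 0.004 m.
- tail_pin (a joint): Brass charging pin in the stop under the hood: 0 = out (4 mm proud of the stop), 0.004 m = fully pressed in by the tail of the engraver against the stop. Light spring, under 0.3 N, which clip friction holds.
- clay: Bystander: grey block of modelling clay 75 x 55 x 45 mm, loose. Origin at the centre of its underside.
- water_cup: Bystander: white cup, 68 mm wide and 75 mm high, loose. Origin at the centre of its underside.
- putty_knife: Bystander: wooden-handled putty knife, 165 mm long, 18 mm wide, lying flat. Origin on the table at about its middle.
- glue: Bystander: white bottle 52 mm wide, 130 mm high, standing. Origin at the centre of its underside.
- pigment_jar: Bystander: jar 60 mm wide, 70 mm high, standing. Origin at the centre of its underside.
Not all that is in view belongs to the job. Leave any purple look-alike of the part that bears engraver_mid alone.

How it is judged:
On the way, in this order (a step that is already met when the one before it is completed fails the run):
1. the engraver is snapped down into both clips, both seat pins pressed at least 2.5 mm, while its tail has not yet touched the tail pin (value of joint each of rear_pin, front_pin above 0.0025 m and value of joint tail_pin below 0.0005 m and y of engraver_mid in the frame of cradle between -0.006 and 0.006 m and angle between the x axis of engraver_mid and the x axis of cradle, either way round below 0.1 rad), for 0.1 s.
2. the engraver, still seated in both clips, is slid against the stop: tail pin pressed at least 2.5 mm (value of joint each of rear_pin, front_pin, tail_pin above 0.0025 m and x of engraver_mid in the frame of cradle below 0.003 m), for 0.1 s.
At the end, for the whole second after the job is handed in: The engraver rests released and still in both clips with its tail at the stop under the hood: all three charging pins pressed at least 2.5 mm of 4, its mid point within 5 mm of the clips' axis sideways and between 3 mm and -19 mm along the cradle's x, its axis within 0.08 rad of the cradle's (all of step 2 and x of engraver_mid in the frame of cradle above -0.019 m and y of engraver_mid in the frame of cradle between -0.005 and 0.005 m and angle between the x axis of engraver_mid and the x axis of cradle, either way round below 0.08 rad and linear speed of engraver below 0.01 m/s); the robot touches nothing.
It fails at once if the engraver presses on the cradle with more than 30 N (contact force between engraver and cradle above 30 N).
It fails at once if the robot presses on the cradle itself with more than 30 N (contact force between the arm and cradle above 30 N).
It fails at once if a bystander is pushed more than 30 mm from its place (distance of any of clay, water_cup, putty_knife, glue, pigment_jar from where it was at the start of the episode above 0.03 m).
It also fails if it takes over 45 s, if anything falls off the work surface, if the arm or the gripper's body presses on something with over 40 N, if the wrist force passes 120 N, or if a joint passes its speed limit or range.

### The arm

A 6-joint arm with a two-finger parallel gripper is mounted at the origin on the work surface. World frame = base frame: x ahead of the robot, y to its left, z up, the work surface at z = 0. Lengths are in m, angles in rad, forces in N, time in s.
With the tool pointing down it reaches from about 0.275 to 0.85 m from the base axis. Payload 19 kg.
Tool frame: the origin (TCP) lies midway between the tips of the shut fingers; the grasp point (between the pads) lies 19 mm behind it (robot.hold_point_z is the distance from the TCP to the grasp point, in m); z points along the fingers, y is the direction in which the jaws open and shut (so a half turn about z gives the same grasp; the last joint's range is limited). The gripper opens to 85 mm and grips with 20 to 120 N. Pads are 22 mm wide; open, the fingers measure 114 mm over their backs; the gripper's body (76 mm by 85 mm) begins 54 mm behind the grasp point. The pads swing forward as they close: fully open they stand 13 mm farther back than shut.
Start: joints at [-1.43, 0.15, 1.437, -0, 1.554, -0.134], TCP at [0.156, -0.553, 0.231] pointing down, gripper open.
Joint ranges: [-2.8, 2.8], [-0.68, 2.1], [0.12, 2.68], [-1.39, 4.53], [0.16, 2.79], [-2.81, 2.81]. Speed limits (rad/s): [1.89, 1.89, 2.22, 3.01, 3.01, 3.01].

### API

Orientations are given as a unit quaternion [x, y, z, w].
In Python, from station import telemetry, vision, robot gives the robot as it stands. The module is installed in compiled form; this text tells all that it offers.
- The arm moves only by the tool jog_arm, never from a script. Its argument "rows" is a list of rows, each a list of 7 numbers: the turn, a rotation vector about the tool's x, y, z in rad, then the shift along the tool's x, y, z in units of 25 mm (1.0 is 25 mm), then the finger opening in mm, from 0 to 85.4. A call has 1 to 8 rows; each row is the pose to reach, as a shift and turn from the pose measured when the call began, along the tool's axes at that moment; what a row does not reach only later rows make up. A row lasts 1/12 s, in which the tool goes at most 41.7 mm and 7.16 degrees, less where a joint would pass 70% of its speed; a pose out of reach is approached as far as the arm can. A call with a gripper value outside its range is refused whole. The fingers move at their own pace and stop on an object; "squeeze" is the grip in N (left out, the last holds). Time passes only in rows, so rows that repeat a pose let the fingers close. It gives the time, the measured TCP pose, the force and the opening at its end, in the units of the state.
- telemetry.get_state(): the state, without advancing time (a new reading comes with each control period).
- vision.grab_frame(name): name is "side" or "top"; returns the picture (420x560x3 uint8, red, green, blue); there is no depth.
- vision.camera_model(name): a dict with "fov_y" (degrees; the focal length in pixels is half the picture's height over the tangent of half this angle, whatever the lens; pixels are square), "cx", "cy" (the principal point, pixels), "R" (3x3) and "t" (3): a world point X has camera coordinates R X + t. Camera axes: x right, y down, z forward; pixel columns grow to the right and rows downward; lengths in m; the calibration is good to about 2 mm. A picture is of the moment at which its call begins. camera_model takes no time and is no camera call.
- robot.sign_off(): hands the job in, once; it reports no verdict.
The state is a dict: "t": time; "joint_pos": joint angles; "qvel": joint speeds; "tau": joint torques, N m; "tcp_pos": TCP position; "orientation": TCP orientation; "force": force on the tool from outside, world axes, zero at the start; "torque": the same for the moment, N m; "grip_width": finger opening in m.
Only numpy, scipy, OpenCV 4.12 (cv2) and the standard library are available. Lean on these libraries where they do the work, as an engineer would, in place of code of your own. Each camera call takes 0.05 s, during which the arm holds its last target. There are 200 camera calls.

## Working session

There is one attempt and no reset: what is moved stays moved. The work goes in short steps, Python scripts to look and compute and a tool call to move; the robot and the scene stay as the last step left them, time stands still between calls to the robot, and variables do not carry over. Pictures are saved under pics/ and viewed, about 8 in all and at most 12, crops included, and the job is handed in when it is done.

Besides the shell and the picture viewer there is one more tool, called after "Request:" as name([rows], argument=value, ...), one row to a line, values as JSON. jog_arm: Moves the arm, as the interface text tells. Its arguments: {"type":"object","properties":{"rows":{"type":"array"},"squeeze":{"type":"number"}},"required":["rows"]}

```bash
mkdir -p pics; cat > h.py <<'E'
import numpy as np,cv2
from station import telemetry,vision,robot
from scipy.spatial.transform import Rotation as Ro
def snap(n,f):
    im=vision.grab_frame(n); cv2.imwrite(f,im[:,:,::-1]); return im
def ray(n,u,v,z):
    m=vision.camera_model(n); f=210/np.tan(np.radians(m['fov_y'])/2)
    R=np.array(m['R']);t=np.array(m['t']);c=-R.T@t
    d=R.T@np.array([(u-m['cx'])/f,(v-m['cy'])/f,1]); return c+d*(z-c[2])/d[2]
def proj(n,X):
    m=vision.camera_model(n); f=210/np.tan(np.radians(m['fov_y'])/2)
    p=np.array(m['R'])@np.array(X)+np.array(m['t']); return p[:2]/p[2]*f+[m['cx'],m['cy']]
E
python3 - <<'E'
from h import *
for n in('top','side'):
    snap(n,f'pics/{n}0.png'); m=vision.camera_model(n); print(n,m, -np.array(m['R']).T@m['t'])
print(telemetry.get_state(),robot.hold_point_z)
E
```

```text
top {'fov_y': 50.2904378056895, 'cx': 273.19705775601165, 'cy': 209.8520542974575, 'R': array([[ 0.02325048, -0.99951545,  0.02069514],
       [-0.99632525, -0.02487325, -0.08195924],
       [ 0.08243429, -0.01871349, -0.99642079]]), 't': array([-0.03063926,  0.51300655,  1.02814766])} [0.42707914 0.00137597 1.06714742]
side {'fov_y': 55.95038117762237, 'cx': 278.396302014074, 'cy': 212.720793428865, 'R': array([[-0.97166352, -0.23620912,  0.00867505],
       [-0.1468977 ,  0.57470746, -0.80506671],
       [ 0.18517849, -0.78352829, -0.59312085]]), 't': array([0.52592994, 0.12828919, 0.95369506])} [0.35326852 0.79774776 0.66437531]
{'t': 0.1, 'joint_pos': array([-1.42999981e+00,  1.50914626e-01,  1.43795824e+00,  1.66616760e-05,
        1.55378404e+00, -1.34019302e-01]), 'qvel': array([-0.001439  , -0.00241308, -0.0014645 , -0.00081199, -0.00095659,
        0.00206127]), 'tau': array([ 6.00575280e-03, -7.14375472e+01, -5.71788883e+01,  1.06683694e-04,
        7.16126931e-03, -3.86842976e-05]), 'tcp_pos': array([ 0.15598216, -0.55321227,  0.23075235]), 'orientation': array([ 9.90574257e-01,  1.36975756e-01,  6.52635297e-06, -5.32148777e-04]), 'force': array([-0.22537506, -0.09916915,  0.07823721]), 'torque': array([0.01852934, 0.0276238 , 0.00646442]), 'grip_width': 0.08588361383697482} 0.0187
```

View pics/top0.png

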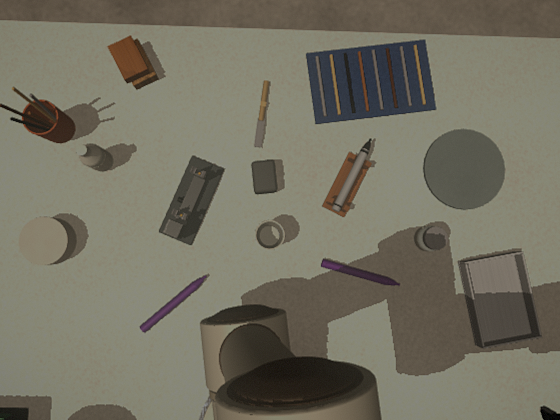

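View pics/side0.png

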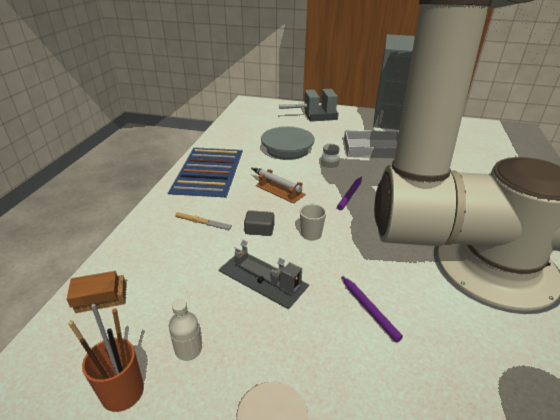

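The top view shows the engraver in its rest at about (350,178), nose up and to the right. The cradle is at (192,200), the clay at (264,176), the cup at (270,233), and there are purple decoys. In the side view the hood is at (290,275), on the cradle's robot-side end.

```bash
python3 - <<'E'
from h import *
a=cv2.imread('pics/top0.png'); s=cv2.imread('pics/side0.png')
c1=cv2.resize(a[145:255,150:235],None,fx=4.5,fy=4.5,interpolation=2)[:495,:380]
c2=cv2.resize(a[130:225,315:385],None,fx=4.5,fy=4.5,interpolation=2)
c3=cv2.resize(s[225:310,210:320],None,fx=3.5,fy=3.5,interpolation=2)
o=np.zeros((600,800,3),np.uint8)
o[:c1.shape[0],:c1.shape[1]]=c1; o[:290,400:785]=c3[:290,:385]; k=c2[:,:]; k=cv2.resize(k,None,fx=.7,fy=.7); o[295:295+k.shape[0],400:400+k.shape[1]]=k
o=np.clip(o.astype(float)*1.8,0,255).astype(np.uint8)
cv2.imwrite('pics/c0.png',o)
# engraver barrel: bright grey pixels in rest area
im=a[:,:,::-1].astype(int); sub=im[125:225,310:390]
mx=sub.max(2);mn=sub.min(2)
def foot(mask,off):
    n,l,st,ce=cv2.connectedComponentsWithStats(mask.astype(np.uint8))
    i=1+st[1:,4].argmax(); cnt=cv2.findContours((l==i).astype(np.uint8),0,2)[0][0]
    r=cv2.minAreaRect(cnt); return st[i],cv2.boxPoints(r)+off
hsv=cv2.cvtColor(a,cv2.COLOR_BGR2HSV)
wood=((hsv[:,:,0]<16)&(hsv[:,:,1]>90))[125:225,310:390]
st,b=foot(wood,[310,125]); print('rest',st,b.round(1).tolist())
for p in b: print(ray('top',*p,0.006).round(4))
dark=(a.max(2)<105)[145:255,150:235]
st,b=foot(dark,[150,145]); print('cradle',st,b.round(1).tolist())
for p in b: print(ray('top',*p,0.008).round(4))
E
```

```text
rest [ 12  27  50  65 961] [[321.6, 205.8], [349.0, 151.0], [371.8, 162.4], [344.4, 217.2]]
[ 0.5275 -0.1339  0.006 ]
[ 0.662  -0.1983  0.006 ]
[ 0.6356 -0.2537  0.006 ]
[ 0.5015 -0.1888  0.006 ]
cradle [   9   10   66   90 3019] [[157.8, 231.5], [192.0, 153.8], [225.2, 168.4], [191.0, 246.1]]
[0.4568 0.2518 0.008 ]
[0.6443 0.1788 0.008 ]
[0.6112 0.0985 0.008 ]
[0.4244 0.1727 0.008 ]
```

View pics/c0.png

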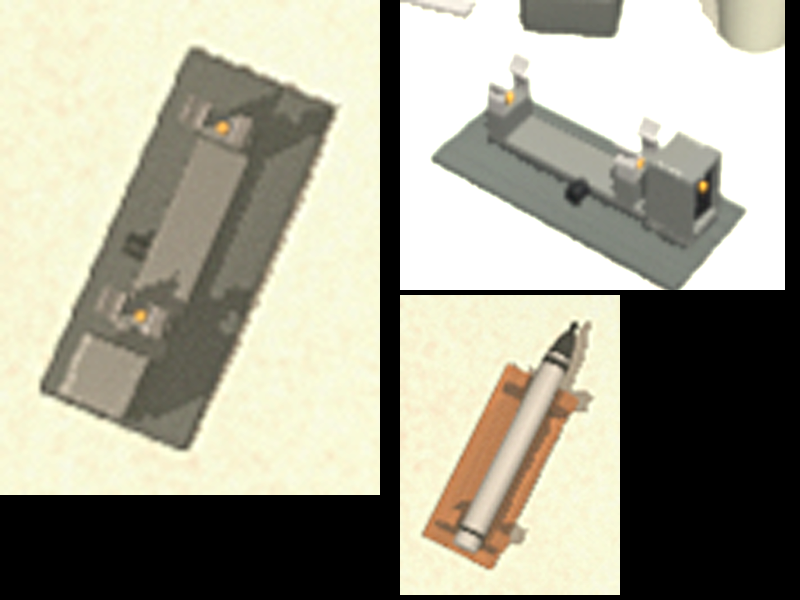

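```bash
cat >> h.py <<'E'
def tri(p,q):
    A=[];
    for n,(u,v) in(('top',p),('side',q)):
        a=ray(n,u,v,0.0);b=ray(n,u,v,0.2);d=(b-a)/np.linalg.norm(b-a);A.append((a,d))
    M=sum(np.eye(3)-np.outer(d,d) for a,d in A); r=sum((np.eye(3)-np.outer(d,d))@a for a,d in A)
    X=np.linalg.solve(M,r); return X,[np.linalg.norm((np.eye(3)-np.outer(d,d))@(X-a)) for a,d in A]
E
python3 - <<'E'
from h import *
def orange(f,x0,x1,y0,y1):
    a=cv2.imread(f); h=cv2.cvtColor(a,cv2.COLOR_BGR2HSV)[y0:y1,x0:x1]
    m=((h[:,:,0]>8)&(h[:,:,0]<32)&(h[:,:,1]>110)&(h[:,:,2]>70)).astype(np.uint8)
    w=(h[:,:,1].astype(float)*m)
    n,l,st,ce=cv2.connectedComponentsWithStats(m)
    return [(ce[i]+[x0,y0],st[i,4]) for i in range(1,n)]
t=orange('pics/top0.png',165,225,160,235); s=orange('pics/side0.png',225,315,235,300)
print(t,s)
T=sorted([p for p,a in t if a>1],key=lambda p:p[1]); S=sorted([p for p,a in s if a>1],key=lambda p:p[0])
P=[]
for p,q in zip(T,S):
    X,e=tri(p,q); P.append(X); print('pin',X.round(4),np.round(e,4))
d=P[0]-P[1]; print('len',np.linalg.norm(d),'yaw',np.arctan2(d[1],d[0]),'mid',(P[0]+P[1])/2)
tail=ray('top',336.3,209.4,.04);nose=ray('top',370.6,139.5,.04);d=nose-tail
print('tail',tail,'nose',nose,np.linalg.norm(d),np.arctan2(d[1],d[0]),'mid',tail+d/np.linalg.norm(d)*.08)
print([proj('top',X) for X in (tail,nose)],[proj('side',X) for X in (tail,nose)])
# barrel mask: low saturation bright between wood in each row
a=cv2.imread('pics/top0.png');h=cv2.cvtColor(a,cv2.COLOR_BGR2HSV)
for y in range(156,214,4):
    print(y,[(int(h[y,x,1]),int(h[y,x,2])) for x in range(328,372,1)][:0], ''.join('#' if h[y,x,1]>90 else ('.' if h[y,x,2]>115 else 'o') for x in range(318,378)))
E
```

```text
[(array([199.        , 172.71428571]), np.int32(7)), (array([180.83333333, 214.66666667]), np.int32(6))] [(array([240.66666667, 252.5       ]), np.int32(6)), (array([278.33333333, 271.33333333]), np.int32(3)), (array([296.        , 277.71428571]), np.int32(7))]
pin [0.5933 0.1547 0.0471] [0.0006 0.0006]
pin [0.4952 0.1923 0.0466] [0.0001 0.0001]
len 0.10510793684941781 yaw -0.36596708988026316 mid [0.54424455 0.173476   0.04685252]
tail [ 0.51674394 -0.16371432  0.04      ] nose [ 0.68325154 -0.24246151  0.04      ] 0.1841898520876398 -0.44176173028278776 mid [ 0.58906393 -0.19791694  0.04      ]
[array([336.3, 209.4]), array([370.6, 139.5])] [array([299.92901184, 187.39753707]), array([252.9127473 , 167.16430411])]
156 [] .............................##########ooo.....oooooo.......
160 [] ...........................##########ooo.....oo###oo.ooo....
164 [] .........................##########oo......oo#########ooo...
168 [] .......................##########oo......oo#######o.........
172 [] .....................##########ooo.....oo#######o...........
176 [] ...................##########oo......oo#######o.............
180 [] .................##########oo......oo#######o...............
184 [] ...............##########oo......oo#######o.................
188 [] .............##########ooo.....oo#######o...................
192 [] ...........##########ooo.....oo#######o.....................
196 [] .........##########ooo.....oo#######o.......................
200 [] .......##########ooo.....oo#######o.........................
204 [] .....##########ooooooo.ooo######ooooo.......................
208 [] ........o#####oo.....oo#########oooo........................
212 [] ................o###########o...............................
```

Pin triangulation agrees within 0.6 mm: spacing is 105 mm against the true 104, and the seated axis is about 53–56 mm high. The rest measures 149×61 mm. Next I'll work out the approach.

```bash
cat >> h.py <<'E'
def go(p,yaw):
    s=telemetry.get_state(); R=Ro.from_quat(s['orientation'])
    T=Ro.from_matrix(np.array([[np.cos(yaw),np.sin(yaw),0],[np.sin(yaw),-np.cos(yaw),0],[0,0,-1]]))
    print('row',(R.inv()*T).as_rotvec().round(4),(R.inv().apply(np.array(p)-s['tcp_pos'])/.025).round(3))
    print('tcp',s['tcp_pos'].round(4),'yaw',np.arctan2(R.as_matrix()[1,0],R.as_matrix()[0,0]).round(4),'F',s['force'].round(2),'w',round(s['grip_width'],4),'t',s['t'],s['joint_pos'].round(2))
E
python3 - <<'E'
from h import *
a=ray('top',357.6,164,.04);b=ray('top',340.1,200,.04);d=a-b;print(a,b,np.arctan2(d[1],d[0]))
for n,q in(('clay',(264,180)),('cup',(270,240))):print(n,ray('top',*q,0))
go([.585,-.196,.16],-.444)
E
```

```text
[ 0.62427403 -0.21230833  0.04      ] [ 0.53880621 -0.1722837   0.04      ] -0.4379680892154659
clay [0.58686117 0.00513671 0.        ]
cup [ 0.44318963 -0.01273099  0.        ]
row [-1.100e-03  2.000e-04  7.188e-01] [20.394 -9.092  2.843]
tcp [ 0.156  -0.5532  0.2308] yaw 0.2748 F [-0.23 -0.1   0.08] w 0.0859 t 0.1 [-1.43  0.15  1.44  0.    1.55 -0.13]
```

Request:
jog_arm([
  [0,0,0.715,20.4,-9.1,2.0,85],
  [0,0,0.715,20.4,-9.1,2.0,85],
  [0,0,0.715,20.4,-9.1,2.0,85],
  [0,0,0.715,20.4,-9.1,2.0,85],
  [0,0,0.715,20.4,-9.1,2.0,85],
  [0,0,0.715,20.4,-9.1,2.0,85],
  [0,0,0.715,20.4,-9.1,2.0,85],
  [0,0,0.715,20.4,-9.1,2.0,85],
], squeeze=40)

```text
t: 0.77
tcp_pos: [0.392, -0.3569, 0.2036]
orientation: [0.975, -0.22, -0.0, -0.001]
force: [0.4, -0.8, 0.3]
grip_width: 0.0849
```

```bash
python3 - <<'E'
from h import *
go([.585,-.1945,.15],-.44)
E
```

```text
row [-0.0009  0.0007 -0.0045] [ 4.18  -9.182  2.149]
tcp [ 0.392  -0.3569  0.2036] yaw -0.4445 F [ 0.39 -0.8   0.32] w 0.0849 t 0.7667 [-0.88  0.07  1.58  0.    1.49  1.13]
```

Request:
jog_arm([
  [0,0,-0.004,4.18,-9.18,2.15,85],
  [0,0,-0.004,4.18,-9.18,2.15,85],
  [0,0,-0.004,4.18,-9.18,2.15,85],
  [0,0,-0.004,4.18,-9.18,2.15,85],
  [0,0,-0.004,4.18,-9.18,2.15,85],
  [0,0,-0.004,4.18,-9.18,2.15,85],
  [0,0,-0.004,4.18,-9.18,2.15,85],
  [0,0,-0.004,4.18,-9.18,2.15,85],
])

```text
t: 1.43
tcp_pos: [0.5862, -0.1921, 0.1483]
orientation: [0.976, -0.217, -0.001, -0.001]
force: [-0.4, 0.2, 0.0]
grip_width: 0.0847
```

```bash
python3 - <<'E'
from h import *
go([.585,-.1945,.021],-.44)
E
```

```text
row [-0.0013  0.003   0.0028] [0.013 0.115 5.092]
tcp [ 0.5862 -0.1921  0.1483] yaw -0.4372 F [-0.42  0.23  0.01] w 0.0847 t 1.4333 [-0.44  0.28  1.45  0.    1.41  1.57]
```

Request:
jog_arm([
  [0,0.002,0,0,0.1,1.3,85],
  [0,0.002,0,0,0.1,2.6,85],
  [0,0.002,0,0,0.1,3.9,85],
  [0,0.002,0,0,0.1,5.1,85],
  [0,0.002,0,0,0.1,5.1,85],
  [0,0.002,0,0,0.1,5.1,85],
])

```text
t: 1.93
tcp_pos: [0.5839, -0.1945, 0.0205]
orientation: [0.976, -0.217, -0.002, -0.001]
force: [-0.5, 0.3, 0.9]
grip_width: 0.0849
```

Request:
jog_arm([
  [0,0,0,0,0,0,10],
  [0,0,0,0,0,0,10],
  [0,0,0,0,0,0,10],
  [0,0,0,0,0,0,10],
  [0,0,0,0,0,0,10],
  [0,0,0,0,0,0,10],
  [0,0,0,0,0,0,10],
  [0,0,0,0,0,0,10],
], squeeze=40)

```text
t: 2.6
tcp_pos: [0.5845, -0.1939, 0.0214]
orientation: [0.976, -0.217, -0.001, -0.001]
force: [0.9, 6.0, 6.9]
grip_width: 0.0186
```

```bash
python3 - <<'E'
from h import *
go([.585,-.1945,.17],-.44)
E
```

```text
row [-0.0022  0.0023  0.0023] [ 1.500e-02 -1.000e-03 -5.946e+00]
tcp [ 0.5845 -0.1939  0.0214] yaw -0.4377 F [0.94 5.99 6.87] w 0.0186 t 2.6 [-0.45  0.38  1.59  0.    1.17  1.56]
```

Request:
jog_arm([
  [0,0,0,0,0,-0.3,10],
  [0,0,0,0,0,-1.0,10],
  [0,0,0,0,0,-2.0,10],
  [0,0,0,0,0,-3.0,10],
  [0,0,0,0,0,-4.0,10],
  [0,0,0,0,0,-5.0,10],
  [0,0,0,0,0,-6.0,10],
  [0,0,0,0,0,-6.0,10],
])

```text
t: 3.27
tcp_pos: [0.586, -0.1951, 0.1773]
orientation: [0.976, -0.217, 0.003, -0.0]
force: [1.4, -0.5, -1.0]
grip_width: 0.0187
```

```bash
python3 - <<'E'
from h import *
go([.544,.173,.17],-.44)
t=snap('top','pics/t1.png'); s=snap('side','pics/s1.png')
g=telemetry.get_state()['tcp_pos']+[0,0,.0187]
o=np.zeros((420,800,3),np.uint8)
for k,n in enumerate(('top','side')):
    u,v=proj(n,g).astype(int); im=(t,s)[k][max(0,v-70):v+70,u-66:u+66,::-1]
    print(n,u,v); c=cv2.resize(im,None,fx=3,fy=3,interpolation=2); o[:c.shape[0],k*400:k*400+396]=c[:420,:396]
cv2.imwrite('pics/c1.png',np.clip(o*1.6,0,255).astype(np.uint8))
E
```

```text
row [-0.0021 -0.0048  0.0023] [ -7.765 -12.621   0.281]
tcp [ 0.586  -0.1951  0.1773] yaw -0.4377 F [ 1.4  -0.49 -0.95] w 0.0187 t 3.2667 [-0.45  0.26  1.42  0.    1.46  1.56]
top 364 169
side 280 132
```

View pics/c1.png

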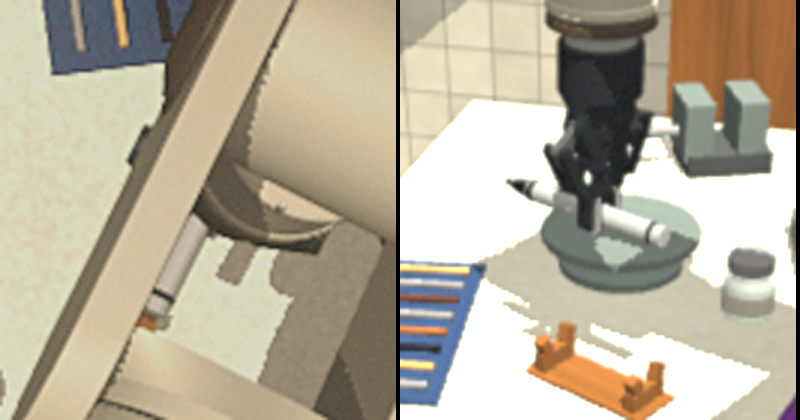

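The engraver is held, with its nose at about (250,123) and tail at (300,141) in the side image. I'll check level and tail position against the predicted projections.

```bash
python3 - <<'E'
from h import *
s=telemetry.get_state(); R=Ro.from_quat(s['orientation']).as_matrix(); g=s['tcp_pos']-R[:,2]*.0187; x=R[:,0]; print(x.round(4))
for z in (-.002,0,.003):
  for d in (.11,-.08): print(z,d,proj('side',g+x*d+[0,0,z]).round(1),proj('top',g+x*d+[0,0,z]).round(1))
c=lambda d:proj('side',g+x*d)
# precise axis line in side image: bright low-sat barrel tail part
im=cv2.imread('pics/s1.png')[110:150,240:312]
print('\n'.join(''.join('%x'%(v//16) for v in r) for r in im.max(2)))
go([.5617,.1671,.16],-.366)
E
```

```text
[ 9.058e-01 -4.238e-01 -5.000e-04]
-0.002 0.11 [250.9 122.9] [387.5 121.2]
-0.002 -0.08 [303.6 141.4] [346.9 205.3]
0 0.11 [250.9 122.2] [387.8 120.9]
0 -0.08 [303.6 140.7] [347.1 205.2]
0.003 0.11 [250.8 121.2] [388.2 120.5]
0.003 -0.08 [303.7 139.7] [347.3 205.1]
dddddddddddddddddddddb6456554333211111222111111113621138dddddc8873333555
ddddddddddddddddddddda424554333311111122111111111484114adddddc8763233555
ddddddddddddddddddddc8323443222221111112212111111363126cddddddc873233555
dddddddddddddddddddddb413332222342111112222111111242138dddddddc874233555
dddddddddddddddddddddc72222121223211111122211111112113799999999887323544
ddddddddddddddddddddddb41221111222111111222211111111148888b9ccccb8423533
ddddddddddddddddddddddd7212111122111211222231111111137ccccdcddddc8733433
dddddddddddddddddddddddb41121112211111222222111111114adddddddddddb842233
dddddddddddddddddddddddc72111112211232222211111111126cddddddddddddb74233
dddddddddddddddddddddddd93111112222484111111111112459dddddddddddddc87333
ddddddddddddddddddddddddc62111121126c7211121111138bbcddddddddddddddcb644
ddddddddca8a9999abbcddddd831111
[... 1561 characters left out ...]
6776544444444
dddddddddddc977777788753444444444444444678788888777544444445776544444444
ddddddddc999877777788774344444444444445777777777888777544444555444444444
dddddddc9888777777777776433444444444444678777777778887744444444444444435
ddddca998787788777777877643334444444444467777777788876544444444444444348
dc9998887778888887777888774333344444444446777777777754444444444444443459
998787888777888888888888876433333344444445777777775544444444444443345779
766788888777787788887778887444333333334444677777654444444444443333446789
row [-0.0022  0.0005 -0.0716] [ -6.968 -12.706   0.528]
tcp [ 0.5849 -0.1945  0.1724] yaw -0.4376 F [-0.7   0.55 -2.28] w 0.0188 t 3.3667 [-0.45  0.26  1.42  0.    1.46  1.56]
```

Side image pixels put the engraver's mid about 7 mm ahead of the grasp point, level within about 0.02 rad. I'll aim the grasp at cradle x=+10 mm, so mid sits near +17 and the tail is about 7 mm clear of the mouth.

Request:
jog_arm([
  [0,0,-0.01,-0.9,-1.6,0,10],
  [0,0,-0.02,-1.8,-3.2,0,10],
  [0,0,-0.03,-2.7,-4.8,0,10],
  [0,0,-0.04,-3.6,-6.4,0,10],
  [0,0,-0.05,-4.5,-8.0,0,10],
  [0,0,-0.06,-5.4,-9.6,0,10],
  [0,0,-0.068,-6.3,-11.2,0,10],
  [0,0,-0.068,-6.9,-12.3,0,10],
])

```text
t: 4.03
tcp_pos: [0.559, 0.1399, 0.1719]
orientation: [0.983, -0.184, -0.001, -0.001]
force: [0.8, 0.1, -1.6]
grip_width: 0.0185
```

Request:
jog_arm([
  [0,0,0,0,0,0,10],
  [0,0,0,0,0,0,10],
  [0,0,0,0,0,0,10],
  [0,0,0,0,0,0,10],
])

```text
t: 4.37
tcp_pos: [0.559, 0.139, 0.1713]
orientation: [0.983, -0.184, -0.001, -0.001]
force: [-0.7, -0.2, -1.2]
grip_width: 0.0185
```

```bash
python3 - <<'E'
from h import *
go([.5535,.1699,.115],-.37)
E
```

```text
row [-0.0005  0.0029 -0.0001] [-0.645 -1.074  2.254]
tcp [0.559  0.139  0.1713] yaw -0.3701 F [-0.7  -0.2  -1.17] w 0.0185 t 4.3667 [0.11 0.18 1.52 0.   1.44 2.05]
```

Request:
jog_arm([
  [0,0.003,0,-0.3,-0.5,0,10],
  [0,0.003,0,-0.65,-1.07,0,10],
  [0,0.003,0,-0.65,-1.07,0.8,10],
  [0,0.003,0,-0.65,-1.07,1.6,10],
  [0,0.003,0,-0.65,-1.07,2.25,10],
  [0,0.003,0,-0.65,-1.07,2.25,10],
  [0,0.003,0,-0.65,-1.07,2.25,10],
  [0,0.003,0,-0.65,-1.07,2.25,10],
])

```text
t: 5.03
tcp_pos: [0.554, 0.1692, 0.1162]
orientation: [0.983, -0.185, 0.001, -0.0]
force: [-0.2, -0.3, -1.4]
grip_width: 0.0187
```

```bash
python3 - <<'E'
from h import *
go([.5535,.1699,.08],-.37)
st=telemetry.get_state();t=snap('top','pics/t2.png'); s=snap('side','pics/s2.png')
R=Ro.from_quat(st['orientation']).as_matrix();g=st['tcp_pos']-R[:,2]*.0187;x=R[:,0]
for n in('side','top'):print(n,[proj(n,g+x*d).round(1).tolist() for d in(.117,-.073)])
o=np.zeros((600,800,3),np.uint8)
c=cv2.resize(s[205:325,205:325],None,fx=4,fy=4,interpolation=2)[:,:,::-1]; o[:480,:480]=c
c=cv2.resize(t[140:260,155:235],None,fx=4,fy=4,interpolation=2)[:,:,::-1]; o[:480,480:800]=c
cv2.imwrite('pics/c2.png',np.clip(o*1.6,0,255).astype(np.uint8))
E
```

```text
row [-0.001  -0.0012 -0.0012] [-0.031 -0.019  1.448]
tcp [0.554  0.1692 0.1162] yaw -0.3712 F [-0.24 -0.32 -1.38] w 0.0187 t 5.0333 [0.16 0.22 1.59 0.   1.33 2.11]
side [[213.6, 210.5], [282.6, 242.4]]
top [[207.4, 133.3], [171.2, 216.1]]
```

View pics/c2.png

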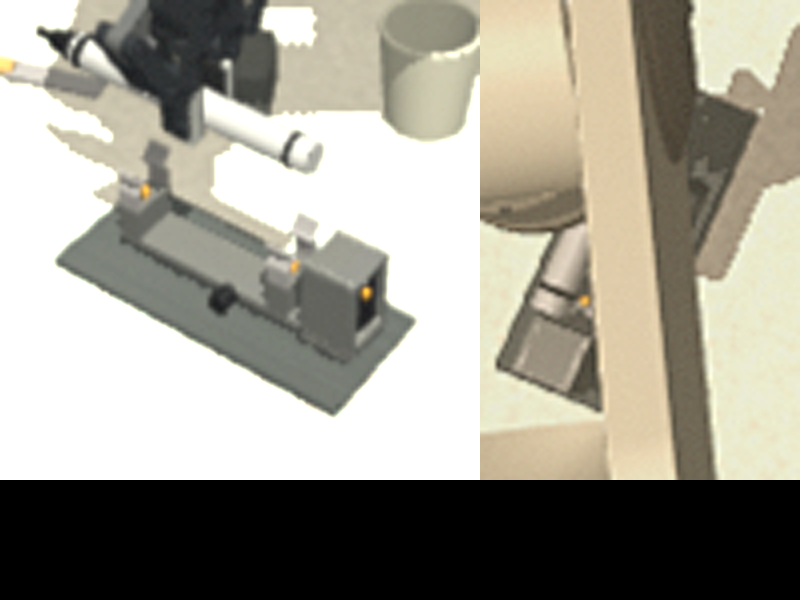

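In the side view the engraver hangs level over the cradle, tail face at about (282.5,244). In the top view the tail is at (170.8,215.5), within 1 px of the prediction. I'll check tail clearance to the hood before descending.

```bash
python3 - <<'E'
from h import *
d=np.array([np.cos(-.37),np.sin(-.37)]);n=np.array([-d[1],d[0]])
O=np.array([.5442,.1735])
for nm,p,z in(('hoodL',(170,219.4),.073),('hoodR',(183.3,222.8),.073),('tail',(170.8,215.5),.135)):
    q=ray('top',*p,z)[:2]-O; print(nm,(q@d).round(4),(q@n).round(4))
s=telemetry.get_state();q=s['tcp_pos'][:2]-O;print('tcp',q@d,q@n)
go([.5535,.1699,.08],-.37)
# bright crop of hood for edge rows
a=cv2.imread('pics/t2.png')[205:240,160:190].max(2)
print('\n'.join(''.join('%3d'%v for v in r) for r in a[:, :26]))
E
```

```text
hoodL -0.0711 0.0125
hoodR -0.0668 -0.0176
tail -0.0615 0.0008
tcp 0.010613893013733906 -0.00018057983225873967
row [-0.0014 -0.0017 -0.0008] [-0.028 -0.005  1.455]
tcp [0.554  0.1695 0.1164] yaw -0.3708 F [ 0.74  0.17 -1.5 ] w 0.0183 t 5.1333 [0.16 0.22 1.59 0.   1.33 2.11]
148148146147145147146148153140 60 73101125134139140135122113 95 75101148140139
147147146147148145147148148127 58 81119131136139140130118105 89 68 99151139139
146146146146147146148151142 91 64 89126134137139135124113102 81 75111150140140
146146146148147147149148126 65 76107132135139141131119108 92 79 74104152141140
148147145146147147151143 89 62 88128137139141136126115100 85 71 59 98151142138
146146146147148149148121 64 64 62101132147146134121109 95 80 63 53 89138141140
146147145148148151142 85 62 67 43 51 81100112123122105 89 75 62 56 82130143140
147145146147149148121 66 75103111 83 44 40 55 76 90 92 84 66 59 57 79129145140
146147146148150141 81 60 78123135132122 91 46 36 48 59 60 58 65 69 79117145140
146145146147153139 58 71100128137143144128110 95 62 42 42 68112135 94110146140
146147148148151126 59 841211331381
[... 1240 characters left out ...]
98117108 96 97 97 97 98 98 95 97 97 97 95106126106 54 51 52 46 96154
 80 58 68 88103102 97 98 98 97 98 97 98 98 98 97 96109118 85 47 52 51 43 98153
139128100 72 68 75 95109100 99 98 99 97 98 97 95103115104 62 51 53 54 49 86137
152151143130 95 59 67 83 84 97104 99 98 98 97100109116 87 49 54 52 53 47 79131
147148149150141135124 80 69 69 83 94103 99 98101113107 61 50 54 57 53 51 68119
147146147147149152150138130 98 64 68 73 89109112108 93 48 51 52 54 52 52 63110
147146146146147148149151150143129 97 61 62 83 96101 65 47 49 52 56 65 60 59109
147147146147146147148146149150149141135127 98 72 70 58 62 63 58 63 75 73 66109
146146147147146148146146146147148150152151142131 99 66 65 69 69 70 73 72 67106
```

Request:
jog_arm([
  [0,0,0,-0.03,0,0.5,10],
  [0,0,0,-0.03,0,1.0,10],
  [0,0,0,-0.03,0,1.4,10],
  [0,0,0,-0.03,0,1.4,10],
  [0,0,0,-0.03,0,1.4,10],
])

```text
t: 5.55
tcp_pos: [0.5529, 0.1698, 0.0803]
orientation: [0.983, -0.184, 0.0, -0.0]
force: [0.3, -0.3, -1.4]
grip_width: 0.0184
```

Request:
jog_arm([
  [0,0,0,0,0,0.08,10],
  [0,0,0,0,0,0.16,10],
  [0,0,0,0,0,0.24,10],
  [0,0,0,0,0,0.32,10],
  [0,0,0,0,0,0.4,10],
  [0,0,0,0,0,0.4,10],
])

```text
t: 6.05
tcp_pos: [0.5527, 0.1697, 0.07]
orientation: [0.983, -0.184, -0.0, -0.0]
force: [-0.1, 0.2, -1.6]
grip_width: 0.0188
```

```bash
python3 - <<'E'
from h import *
go([.5535,.1699,.06],-.37)
E
```

```text
row [-0.0002  0.0003 -0.0007] [ 0.026 -0.017  0.398]
tcp [0.5527 0.1697 0.07  ] yaw -0.3707 F [-0.06  0.19 -1.58] w 0.0188 t 6.05 [0.16 0.26 1.64 0.   1.24 2.11]
```

Request:
jog_arm([
  [0,0,0,0,0,0.06,10],
  [0,0,0,0,0,0.12,10],
  [0,0,0,0,0,0.18,10],
  [0,0,0,0,0,0.24,10],
  [0,0,0,0,0,0.24,10],
])

```text
t: 6.47
tcp_pos: [0.5526, 0.1697, 0.0636]
orientation: [0.983, -0.184, -0.0, -0.0]
force: [-0.4, 0.4, -1.9]
grip_width: 0.0182
```

Request:
jog_arm([
  [0,0,0,0,0,0.05,10],
  [0,0,0,0,0,0.1,10],
  [0,0,0,0,0,0.15,10],
  [0,0,0,0,0,0.15,10],
])

```text
t: 6.8
tcp_pos: [0.5525, 0.1697, 0.0595]
orientation: [0.983, -0.184, -0.0, -0.0]
force: [0.7, 1.0, -2.0]
grip_width: 0.0187
```

Request:
jog_arm([
  [0,0,0,0,0,0.05,10],
  [0,0,0,0,0,0.1,10],
  [0,0,0,0,0,0.1,10],
])

```text
t: 7.05
tcp_pos: [0.5529, 0.1699, 0.0573]
orientation: [0.983, -0.184, -0.0, -0.0]
force: [0.4, 1.1, 0.9]
grip_width: 0.0188
```

Request:
jog_arm([
  [0,0,0,0,0,0.04,10],
  [0,0,0,0,0,0.08,10],
  [0,0,0,0,0,0.08,10],
])

```text
t: 7.3
tcp_pos: [0.553, 0.1699, 0.0554]
orientation: [0.983, -0.184, 0.0, -0.0]
force: [2.5, 1.3, 3.5]
grip_width: 0.0189
```

Contact with the lips starts at TCP z≈0.058, so the seat should be near TCP 0.041. I'll go on gently.

Request:
jog_arm([
  [0,0,0,0,0,0.04,10],
  [0,0,0,0,0,0.08,10],
  [0,0,0,0,0,0.08,10],
])

```text
t: 7.55
tcp_pos: [0.553, 0.1699, 0.0531]
orientation: [0.983, -0.184, 0.0, -0.0]
force: [1.8, 0.9, 2.0]
grip_width: 0.0189
```

Request:
jog_arm([
  [0,0,0,0,0,0.04,10],
  [0,0,0,0,0,0.08,10],
  [0,0,0,0,0,0.08,10],
])

```text
t: 7.8
tcp_pos: [0.5528, 0.1698, 0.0507]
orientation: [0.983, -0.184, -0.0, -0.0]
force: [1.5, 1.8, -1.2]
grip_width: 0.0186
```

Request:
jog_arm([
  [0,0,0,0,0,0.04,10],
  [0,0,0,0,0,0.08,10],
  [0,0,0,0,0,0.08,10],
])

```text
t: 8.05
tcp_pos: [0.5526, 0.1698, 0.0483]
orientation: [0.983, -0.184, -0.0, -0.0]
force: [1.3, 1.8, -3.7]
grip_width: 0.0187
```

```bash
python3 - <<'E'
from h import *
go([.5535,.1699,.041],-.37);print(telemetry.get_state()['torque'])
E
```

```text
row [-0.      0.0009 -0.0006] [ 0.034 -0.018  0.29 ]
tcp [0.5526 0.1698 0.0483] yaw -0.3706 F [ 1.34  1.77 -3.73] w 0.0187 t 8.05 [0.16 0.28 1.66 0.   1.2  2.11]
[ 0.23591395 -0.13486623  0.00531786]
```

The force peaked at about +5 N net, then reversed, so the lips are passed. I'll continue to the rigid seat.

Request:
jog_arm([
  [0,0,0,0,0,0.04,10],
  [0,0,0,0,0,0.08,10],
  [0,0,0,0,0,0.08,10],
])

```text
t: 8.3
tcp_pos: [0.5523, 0.1698, 0.0458]
orientation: [0.983, -0.184, -0.001, 0.0]
force: [0.7, 1.0, -3.6]
grip_width: 0.0182
```

Request:
jog_arm([
  [0,0,0,0,0,0.04,10],
  [0,0,0,0,0,0.08,10],
  [0,0,0,0,0,0.08,10],
])

```text
t: 8.55
tcp_pos: [0.5522, 0.1697, 0.0435]
orientation: [0.983, -0.184, -0.001, 0.0]
force: [0.7, 0.9, -4.0]
grip_width: 0.0186
```

Request:
jog_arm([
  [0,0,0,0,0,0.03,10],
  [0,0,0,0,0,0.05,10],
  [0,0,0,0,0,0.05,10],
])

```text
t: 8.8
tcp_pos: [0.5522, 0.1698, 0.0421]
orientation: [0.983, -0.184, -0.001, 0.0]
force: [0.8, 1.6, -2.9]
grip_width: 0.0183
```

```bash
python3 - <<'E'
from h import *
go([.5535,.1699,.041],-.37);print(telemetry.get_state()['torque'])
E
```

```text
row [ 0.0005  0.0018 -0.0007] [ 0.048 -0.025  0.045]
tcp [0.5522 0.1698 0.0421] yaw -0.3707 F [ 0.84  1.56 -2.92] w 0.0183 t 8.8 [0.16 0.29 1.67 0.   1.19 2.11]
[ 0.22865553 -0.1773472   0.02491201]
```

Request:
jog_arm([
  [0,0,0,0.02,0,0.02,10],
  [0,0,0,0.02,0,0.04,10],
  [0,0,0,0.02,0,0.04,10],
])

```text
t: 9.05
tcp_pos: [0.5526, 0.1696, 0.0411]
orientation: [0.983, -0.184, -0.001, 0.0]
force: [0.6, 2.2, -3.2]
grip_width: 0.0181
```

Request:
jog_arm([
  [0,0,0,0.02,0,0.02,10],
  [0,0,0,0.02,0,0.04,10],
  [0,0,0,0.02,0,0.04,10],
])

```text
t: 9.3
tcp_pos: [0.5532, 0.1693, 0.0404]
orientation: [0.983, -0.184, -0.001, 0.0]
force: [-1.7, 1.2, 4.0]
grip_width: 0.0187
```

```bash
python3 - <<'E'
from h import *
go([.5535,.1699,.041],-.37);print(telemetry.get_state()['torque'])
E
```

```text
row [ 0.0005  0.0016 -0.0006] [ 0.003 -0.025 -0.023]
tcp [0.5532 0.1693 0.0404] yaw -0.3706 F [-1.7   1.17  3.99] w 0.0187 t 9.3 [0.16 0.29 1.67 0.   1.18 2.1 ]
[ 0.14006305  0.33663979 -0.00509425]
```

Request:
jog_arm([
  [0,0,0,0,0,0.02,10],
  [0,0,0,0,0,0.02,10],
])

```text
t: 9.47
tcp_pos: [0.5532, 0.1694, 0.0404]
orientation: [0.983, -0.184, -0.001, 0.0]
force: [-3.4, 0.4, 6.5]
grip_width: 0.0187
```

```bash
python3 - <<'E'
from h import *
go([.5535,.1699,.041],-.37);print(telemetry.get_state()['torque'])
s=snap('side','pics/s3.png')
c=cv2.resize(s[205:325,205:325],None,fx=5,fy=5,interpolation=2)[:,:,::-1]
cv2.imwrite('pics/c3.png',np.clip(c*1.6,0,255).astype(np.uint8))
E
```

```text
row [ 0.0004  0.0015 -0.0006] [ 0.004 -0.024 -0.025]
tcp [0.5532 0.1694 0.0404] yaw -0.3706 F [-3.35  0.36  6.53] w 0.0187 t 9.4667 [0.16 0.29 1.67 0.   1.18 2.1 ]
[0.11069345 0.51784567 0.08504538]
```

View pics/c3.png

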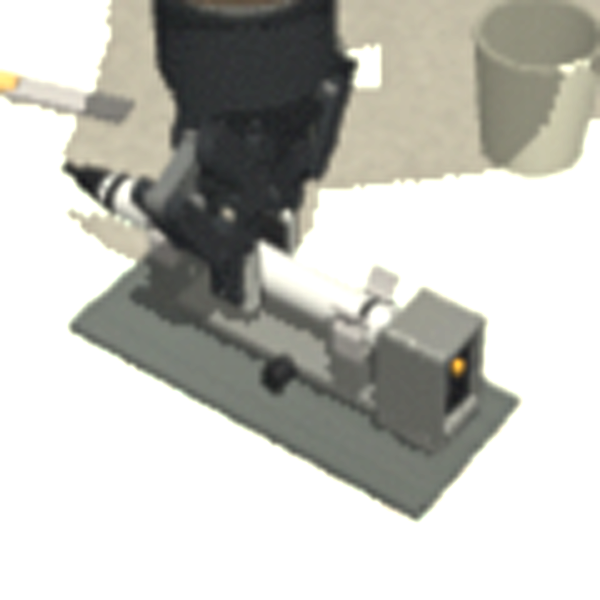

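The side view shows the barrel down in both clips, with the tail face just outside the hood at about (376,315) in the crop. The drag reading explains the moment. One slightly firmer press makes sure both ends are bottomed.

Request:
jog_arm([
  [0,0,0,-0.02,0,0.03,10],
  [0,0,0,-0.02,0,0.05,10],
  [0,0,0,-0.02,0,0.05,10],
])

```text
t: 9.77
tcp_pos: [0.5533, 0.1694, 0.0403]
orientation: [0.983, -0.184, -0.0, 0.0]
force: [-3.3, -0.7, 13.7]
grip_width: 0.0188
```

```bash
python3 - <<'E'
from h import *
go([.5535,.1699,.041],-.37);print(telemetry.get_state()['torque'])
E
```

```text
row [ 0.0001  0.     -0.0006] [ 0.002 -0.023 -0.029]
tcp [0.5533 0.1694 0.0403] yaw -0.3706 F [-3.35 -0.7  13.66] w 0.0188 t 9.7667 [ 0.16  0.29  1.67 -0.    1.18  2.11]
[-0.2450516   0.65815519 -0.0324972 ]
```

Request:
jog_arm([
  [0,0,0,-0.08,0,-0.01,10],
  [0,0,0,-0.16,0,-0.01,10],
  [0,0,0,-0.24,0,-0.01,10],
  [0,0,0,-0.32,0,-0.01,10],
  [0,0,0,-0.4,0,-0.01,10],
  [0,0,0,-0.4,0,-0.01,10],
])

```text
t: 10.27
tcp_pos: [0.5435, 0.1732, 0.0405]
orientation: [0.983, -0.184, -0.0, 0.0]
force: [-1.1, 1.7, 0.2]
grip_width: 0.0184
```

```bash
python3 - <<'E'
from h import *
go([.5535,.1699,.041],-.37);print(telemetry.get_state()['torque'])
E
```

```text
row [ 0.0002  0.0003 -0.0004] [ 0.419 -0.023 -0.021]
tcp [0.5435 0.1732 0.0405] yaw -0.3704 F [-1.12  1.67  0.2 ] w 0.0184 t 10.2667 [0.17 0.28 1.69 0.   1.18 2.11]
[ 0.31041705  0.22838121 -0.02744848]
```

Request:
jog_arm([
  [0,0,0,-0.05,0,0,10],
  [0,0,0,-0.1,0,0,10],
  [0,0,0,-0.15,0,0,10],
  [0,0,0,-0.2,0,0,10],
  [0,0,0,-0.2,0,0,10],
])

```text
t: 10.68
tcp_pos: [0.5386, 0.1751, 0.0405]
orientation: [0.983, -0.184, -0.0, 0.0]
force: [0.8, 1.1, 0.8]
grip_width: 0.0183
```

Request:
jog_arm([
  [0,0,0,-0.04,0,0,10],
  [0,0,0,-0.08,0,0,10],
  [0,0,0,-0.08,0,0,10],
])

```text
t: 10.93
tcp_pos: [0.5366, 0.1759, 0.0405]
orientation: [0.983, -0.184, -0.0, 0.0]
force: [0.1, 1.3, 0.7]
grip_width: 0.0185
```

Request:
jog_arm([
  [0,0,0,-0.04,0,0,10],
  [0,0,0,-0.08,0,0,10],
  [0,0,0,-0.08,0,0,10],
])

```text
t: 11.18
tcp_pos: [0.5346, 0.1767, 0.0405]
orientation: [0.983, -0.184, -0.0, 0.0]
force: [0.1, 0.8, -0.5]
grip_width: 0.0188
```

Request:
jog_arm([
  [0,0,0,-0.04,0,0,10],
  [0,0,0,-0.08,0,0,10],
  [0,0,0,-0.08,0,0,10],
])

```text
t: 11.43
tcp_pos: [0.5325, 0.1775, 0.0405]
orientation: [0.983, -0.184, -0.0, 0.0]
force: [-0.5, 1.1, -0.2]
grip_width: 0.0187
```

Request:
jog_arm([
  [0,0,0,-0.04,0,0,10],
  [0,0,0,-0.08,0,0,10],
  [0,0,0,-0.08,0,0,10],
])

```text
t: 11.68
tcp_pos: [0.5304, 0.1783, 0.0405]
orientation: [0.983, -0.184, -0.0, 0.0]
force: [0.5, 0.6, -0.9]
grip_width: 0.0186
```

Request:
jog_arm([
  [0,0,0,-0.04,0,0,10],
  [0,0,0,-0.08,0,0,10],
  [0,0,0,-0.08,0,0,10],
])

```text
t: 11.93
tcp_pos: [0.5284, 0.179, 0.0405]
orientation: [0.983, -0.184, -0.001, 0.0]
force: [-0.0, 0.6, -0.3]
grip_width: 0.0185
```

```bash
python3 - <<'E'
from h import *
go([.5442,.1735,.041],-.37);print(telemetry.get_state()['torque'])
E
```

```text
row [ 0.0003  0.0011 -0.0001] [ 0.671 -0.022 -0.022]
tcp [0.5284 0.179  0.0405] yaw -0.3701 F [-0.01  0.58 -0.32] w 0.0185 t 11.9333 [0.19 0.26 1.72 0.   1.17 2.13]
[ 0.11451813 -0.07944688 -0.01590866]
```

Request:
jog_arm([
  [0,0,0,-0.03,0,0,10],
  [0,0,0,-0.06,0,0,10],
  [0,0,0,-0.06,0,0,10],
])

```text
t: 12.18
tcp_pos: [0.5274, 0.1795, 0.0406]
orientation: [0.983, -0.184, 0.0, 0.0]
force: [5.5, -1.0, -2.7]
grip_width: 0.0186
```

Request:
jog_arm([
  [0,0,0,-0.03,0,0,10],
  [0,0,0,-0.06,0,0,10],
  [0,0,0,-0.06,0,0,10],
])

```text
t: 12.43
tcp_pos: [0.5274, 0.1795, 0.0409]
orientation: [0.983, -0.184, 0.002, 0.0]
force: [12.7, -4.5, -4.6]
grip_width: 0.019
```

Request:
jog_arm([
  [0,0,0,-0.03,0,0,10],
  [0,0,0,-0.06,0,0,10],
  [0,0,0,-0.06,0,0,10],
])

```text
t: 12.68
tcp_pos: [0.5274, 0.1795, 0.0413]
orientation: [0.983, -0.184, 0.003, 0.0]
force: [14.4, -5.2, -5.8]
grip_width: 0.0187
```

The stop is reached: position stays fixed while the force builds to about 15 N. I'll relax the push, press down lightly, then look before opening.

Request:
jog_arm([
  [0,-0.006,0,-0.005,0,0.03,10],
  [0,-0.006,0,-0.005,0,0.05,10],
  [0,-0.006,0,-0.005,0,0.05,10],
])

```text
t: 12.93
tcp_pos: [0.5276, 0.1795, 0.0404]
orientation: [0.983, -0.184, 0.001, -0.0]
force: [1.9, -2.2, 3.4]
grip_width: 0.0189
```

```bash
python3 - <<'E'
from h import *
go([.5442,.1735,.041],-.37);print(telemetry.get_state()['torque'])
s=snap('side','pics/s4.png')
c=cv2.resize(s[205:325,205:325],None,fx=5,fy=5,interpolation=2)[:,:,::-1]
cv2.imwrite('pics/c4.png',np.clip(c*1.6,0,255).astype(np.uint8))
E
```

```text
row [-0.0011 -0.0015 -0.0004] [ 0.704 -0.017 -0.023]
tcp [0.5276 0.1795 0.0404] yaw -0.3704 F [ 1.86 -2.22  3.45] w 0.0189 t 12.9333 [0.19 0.25 1.72 0.   1.17 2.13]
[-0.27400671 -0.41216499  0.01165674]
```

View pics/c4.png

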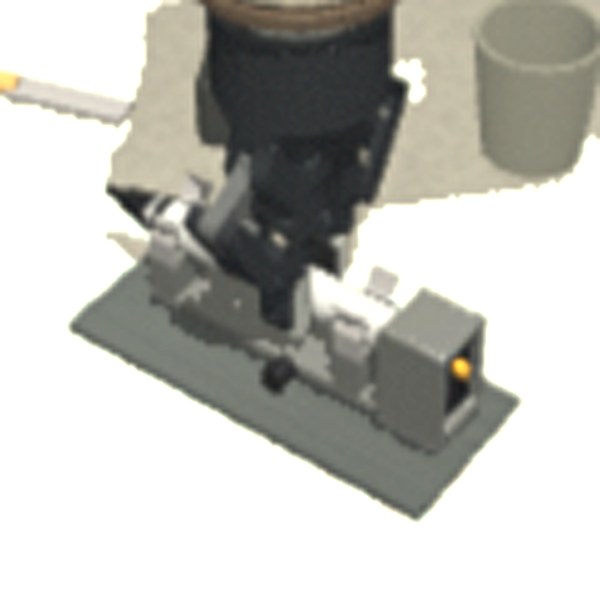

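The side view shows the barrel in both clips with its tail under the hood. The brass pin has been pushed out the back at (462,368), so the tail pin is pressed. Releasing now.

Request:
jog_arm([
  [0,0,0,0,0,0,50],
  [0,0,0,0,0,0,50],
  [0,0,0,0,0,0,50],
  [0,0,0,0,0,0,50],
  [0,0,0,0,0,0,50],
  [0,0,0,0,0,0,50],
])

```text
t: 13.48
tcp_pos: [0.5275, 0.1795, 0.0403]
orientation: [0.983, -0.184, 0.001, -0.0]
force: [-1.1, 0.7, 0.4]
grip_width: 0.0497
```

Request:
jog_arm([
  [0,0,0,0,0,-0.4,50],
  [0,0,0,0,0,-0.9,50],
  [0,0,0,0,0,-1.6,50],
  [0,0,0,0,0,-2.4,50],
  [0,0,0,0,0,-3.4,50],
  [0,0,0,0,0,-4.4,50],
  [0,0,0,0,0,-5.4,50],
  [0,0,0,0,0,-5.4,50],
])

```text
t: 14.15
tcp_pos: [0.5288, 0.1798, 0.1812]
orientation: [0.983, -0.184, 0.004, -0.002]
force: [0.1, 0.0, 1.1]
grip_width: 0.0503
```

```bash
python3 - <<'E'
from h import *
go([.5442,.1735,.041],-.37)
s=snap('side','pics/s5.png')
t=snap('top','pics/t5.png')
o=np.zeros((600,800,3),np.uint8)
o[:480,:480]=cv2.resize(s[205:325,205:325],None,fx=4,fy=4,interpolation=2)[:,:,::-1]
o[:480,480:800]=cv2.resize(t[140:260,155:235],None,fx=4,fy=4,interpolation=2)[:,:,::-1]
cv2.imwrite('pics/c5.png',np.clip(o*1.6,0,255).astype(np.uint8))
E
```

```text
row [-0.0048 -0.0073 -0.0003] [0.624 0.039 5.611]
tcp [0.5288 0.1798 0.1812] yaw -0.3703 F [0.12 0.01 1.06] w 0.0503 t 14.15 [0.19 0.13 1.56 0.   1.44 2.13]
```

View pics/c5.png

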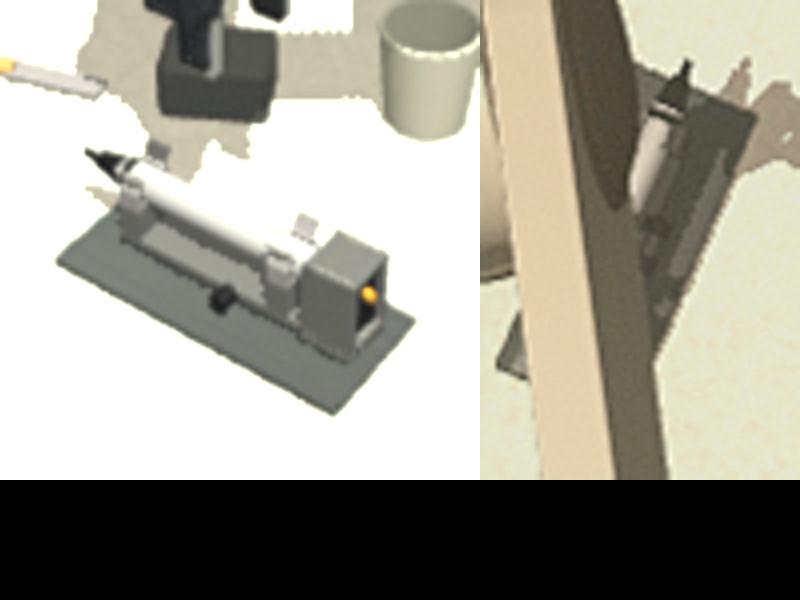

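The engraver lies level in both clips with its tail under the hood. The tail pin still shows at the back at (369,295), and the gripper is clear.

```bash
python3 -c "
from h import *
print(robot.sign_off())"
```

```text
the job is handed in; nothing more can be done
None
```

The engraver is back in the charging cradle: snapped into both clips, slid tail first against the stop, and released. I handed the job in at about 14 s of the 45 s allowed; no verdict is reported.

- **Snapping in:** The lips gave way at about 5 N net. The barrel then met the rigid seats with its axis about 59 mm above the table. I pressed to about 15 N to make sure both ends were down.
- **Sliding home:** The stop came after about 28 mm of travel. Position held there while the push rose to about 15 N, half the 30 N breaking limit.
- **Last pictures:** They show the barrel level in both clips with its tail under the hood. The tail pin is visibly pushed out at the back, and the gripper is clear. The clay, cup and putty knife look undisturbed. I did not check the glue bottle or the pigment jar again.
- **Not confirmed:** I could not read the pin travel directly, so it is inferred from the rigid contacts and the pictures.
- **Disagreements:**
  - The lip force of about 5 N was just under the stated 6 to 12 N. I only sampled it every couple of millimetres, so the peak may have been missed.
  - Sliding drag read near zero instead of 1 to 4 N.
  - The camera estimate put the clips about 6 mm lower than contact did, so I used the contact height.

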